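# Push the label plate out over the end of the organizer ledge

### The arm

A 6-joint arm with a two-finger parallel gripper is mounted at the origin on the work surface. World frame = base frame: x ahead of the robot, y to its left, z up, the work surface at z = 0. Lengths are in m, angles in rad, forces in N, time in s.
With the tool pointing down it reaches from about 0.375 to 0.975 m from the base axis. Payload 3.8 kg.
Tool frame: the origin (TCP) lies on the centre line of the jaws, within the pads' length; the fingertips stand 25 mm ahead of it and the grasp point (between the pads) lies 6 mm ahead of it; x points along the fingers, y is the direction in which the jaws open and shut, and the axes are right-handed (so a half turn about x gives the same grasp; the last joint's range is limited). The gripper opens to 85 mm and grips with 20 to 120 N. Pads are 22 mm wide; open, the fingers measure 114 mm over their backs; the gripper's body (76 mm by 85 mm) begins 54 mm behind the grasp point. The pads swing forward as they close: fully open they stand 13 mm farther back than shut.
Start: joints at [-1.16, 0.264, 1.604, -0, 1.274, -0.037], TCP at [0.292, -0.608, 0.229] pointing down, gripper open.
Joint ranges: [-2.63, 2.63], [-0.94, 2.18], [0.31, 2.57], [-1.31, 4.45], [0, 2.66], [-2.55, 2.55]. Speed limits (rad/s): [2.57, 2.57, 3.14, 3.14, 3.14, 3.14].

### API

Orientations are given as a 3x3 rotation matrix whose columns are the frame's x, y, z axes.
In Python, from bench import ctrl gives the robot as it stands.
- The arm moves only by the tool apply_moves, never from a script. Its argument "steps" is a list that holds one entry, the list of rows, each a list of 6 numbers: the shift along the tool's x, y, z each as a share of 0.15 m, from -1 to 1, then the turn, a rotation vector about the tool's x, y, z each as a share of 0.5 rad, from -1 to 1. In form: [[[dx, dy, dz, rx, ry, rz], ...]]. A call has 1 to 5 rows; each row shifts and turns the commanded pose from where the row before left it, along the tool's axes as they then stand; what a row does not reach is not made up. A row lasts 1/10 s, in which the tool goes at most 50 mm and 8.59 degrees, less where a joint would pass 70% of its speed; a pose out of reach is approached as far as the arm can. A call with a number of a shift or a turn outside -1 to 1 is refused whole. A call with a gripper value outside its range is refused whole. "fingers" is the closure, from 0 (fully open) to 1 (shut), set as the call begins (left out, the last holds). The fingers move at their own pace and stop on an object; the grip force is fixed at half the most. Time passes only in rows, so rows that do not move let the fingers close. It gives the time, the measured TCP pose, the force and the opening at its end, in the units of the state.
- ctrl.sense(): the state, without advancing time (a new reading comes with each control period).
- ctrl.capture(name): name is "side" or "top"; returns the picture (384x512x3 uint8, red, green, blue); there is no depth.
- ctrl.camera_model(name): a dict with "intrinsics" (3x3 intrinsics, pixels), "k1" (the pictures are not rectified: a ray, as slopes to the right and down, at radius r is drawn at 1 + k1 r^2 times it, then the intrinsics apply), "world_from_camera" (4x4, takes a point from camera to world coordinates). Camera axes: x right, y up, looking along -z (the intrinsics and any distortion apply to the point x, -y, -z); pixel columns grow to the right and rows downward; lengths in m; the calibration is good to about 2 mm. A picture is of the moment at which its call begins. camera_model takes no time and is no camera call.
- ctrl.finish_job(): hands the job in, once; it reports no verdict.
The state is a dict: "time_s": time; "qpos": joint angles; "qd": joint speeds; "joint_torque": joint torques, N m; "tcp_pos": TCP position; "tool_rot": TCP orientation; "ft_force": force on the tool from outside, world axes, zero at the start; "ft_torque": the same for the moment, N m; "gripper_width": opening from 0.0 (shut) to 1.0 (fully open).
Only numpy, scipy, OpenCV 4.12 (cv2) and the standard library are available. Lean on these libraries where they do the work, as an engineer would, in place of code of your own. Each camera call takes 0.05 s, during which the arm holds its last target.

### The job

Push the orange blank label plate along the ledge of the stacked organizers, towards the end on the bamboo dice tray's side, until about a third of its length sticks out past that end so that its edge shows and can be got hold of later. Only push it with the fingers: never lift it, tip it or let it fall, and leave it flat on the ledge, straight along it, and let go. Leave the dice tray, token tin, gems and mallet where they are.

Things in the scene. Friction and masses are not known exactly. Their poses are not given: they have to be found in the camera images.
- stack: Fixed stack of clear organizers with frosted white lids, 340 mm long (its y). Origin: at table height, under the foot line of the wall behind the ledge, mid-length. Ledge: bare flat lid, x -125 (front, robot's side) to 0 mm, z = 90 mm, open ends at y = -170 and +170 mm. Behind it a smaller organizer (x 0 to 100 mm) rises 30 mm as a wall. At yaw 0 axes are the world's; yaw up to 0.3 rad.
- plate: Orange blank label plate lying flat and loose on the ledge: 90 mm (its x) by 120 mm (its y, the length, roughly along the ledge) by 6 mm thick, 55 to 115 g. Origin: centre of its underside.
- tray: Square bamboo dice tray with a green floor, 150 x 150 x 30 mm, loose on the table beyond one end of the stack (left, world +y, or right, world -y): the plate goes towards this side. Origin: centre of its underside.
- tin: Round steel token tin, 83 mm across and 60 mm high, loose on the table beyond the other end of the stack. Origin: centre of its underside. Not to be disturbed.
- gem0: Green glass gem, 28 mm across, 14 mm high, lying in the dice tray. Origin: underside centre. Not to be disturbed.
- gem1: Amber glass gem, as the green one, lying on the top organizer behind the ledge (its underside 120 mm above the table). Not to be disturbed.
- gem2: Clear glass gem of the same size, lying on the top organizer behind the ledge (its underside 120 mm above the table). Not to be disturbed.
- mallet: Red wooden tabletop croquet mallet, about 200 mm long, 32 mm high, lying on the table to the right of the stack's back. Origin: underside of the head. Not to be disturbed.
Mind the look-alikes: they are no part of the job. Leave any black look-alike of the tray alone.

How it is judged:
At the end, for the whole second after the job is handed in: The plate lies still and flat on the ledge (tilt under 0.06 rad), its length within 0.2 rad of the ledge's, its front edge at most about 7 mm over the ledge's front edge, and it sticks out 26 to 54 mm (about a third of its 120 mm) past the end on the dice tray's side (((world y of tray above 0 m and y of plate in the frame of stack between 0.136 and 0.164 m) or (world y of tray below 0 m and y of plate in the frame of stack between -0.164 and -0.136 m)) and x of plate in the frame of stack between -0.087 and -0.035 m and z of plate in the frame of stack between 0.085 and 0.095 m and angle between plate's own z axis and vertical below 0.06 rad and angle between the y axis of plate and the y axis of stack, either way round below 0.2 rad and linear speed of plate below 0.01 m/s); the robot touches nothing.
It fails at once if the plate is lifted off the ledge (more than 12 mm) (z of plate in the frame of stack above 0.102 m).
It fails at once if the plate tips or falls off the ledge (angle between plate's own z axis and vertical above 0.25 rad or z of plate in the frame of stack below 0.075 m).
It fails at once if the dice tray, tin, mallet or a gem is moved more than 20 mm (distance of any of tray, tin, gem0, gem1, gem2, mallet from where it was at the start of the episode above 0.02 m).
It also fails if it takes over 38 s, if anything falls off the work surface, if the arm or the gripper's body presses on something with over 40 N, if the wrist force passes 120 N, or if a joint passes its speed limit or range.

## Working session

There is one attempt and no reset: what is moved stays moved. The work goes in short steps, Python scripts to look and compute and a tool call to move; the robot and the scene stay as the last step left them, time stands still between calls to the robot, and variables do not carry over. Pictures are saved under pics/ and viewed, and the job is handed in when it is done.

Besides the shell and the picture viewer there is one more tool, called after ">>>" as name(argument=value, ...) on one line, values as JSON. apply_moves: Moves the arm, as the interface text tells. Shift numbers are shares of 0.15 m and turn numbers shares of 0.5 rad, none past 1 either way. Its arguments: {"type":"object","properties":{"steps":{"type":"array","items":{"type":"array","items":{"type":"array","items":{"type":"number"}}}},"fingers":{"type":"number"}},"required":["steps"]}

```bash
ls; mkdir -p pics
python3 - <<'E'
from bench import ctrl
import cv2,numpy as np
for n in("top","side"):
    im=ctrl.capture(n); cv2.imwrite(f"pics/{n}0.png",im[:,:,::-1])
    m=ctrl.camera_model(n); print(n,m)
s=ctrl.sense(); print(s["time_s"],s["tcp_pos"],np.round(s["tool_rot"],3),s["gripper_width"])
E
```

```text
pics
top {'intrinsics': array([[432.04389228,   0.        , 260.97426977],
       [  0.        , 432.04389228, 190.48118237],
       [  0.        ,   0.        ,   1.        ]]), 'k1': -0.013178142733048896, 'world_from_camera': array([[ 0.00307994,  0.99205872, -0.12573785,  0.34928869],
       [-0.99999161,  0.0033951 ,  0.00229226, -0.01885257],
       [ 0.00270095,  0.12572974,  0.99206085,  1.37875716],
       [ 0.        ,  0.        ,  0.        ,  1.        ]])}
side {'intrinsics': array([[455.90032681,   0.        , 254.99247954],
       [  0.        , 455.90032681, 197.03157204],
       [  0.        ,   0.        ,   1.        ]]), 'k1': -0.1540577071485497, 'world_from_camera': array([[-0.99334351,  0.04546177, -0.10583906,  0.33120993],
       [-0.11282264, -0.56929839,  0.81435274,  1.24293178],
       [-0.02323209,  0.82087305,  0.57063798,  0.96725319],
       [ 0.        ,  0.        ,  0.        ,  1.        ]])}
0.1 [ 0.29199087 -0.60782103  0.22767078] [[-0.001  0.433 -0.901]
 [ 0.002 -0.901 -0.433]
 [-1.    -0.002 -0.   ]] 0.9993470339197688
```

View pics/top0.png

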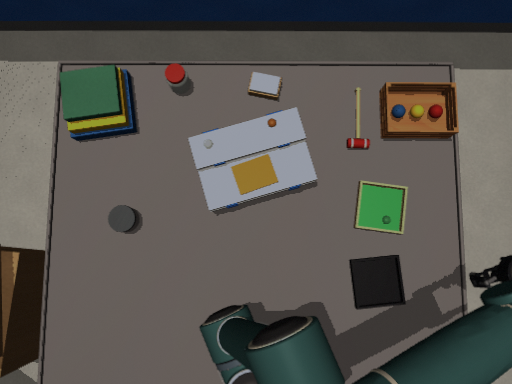

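View pics/side0.png

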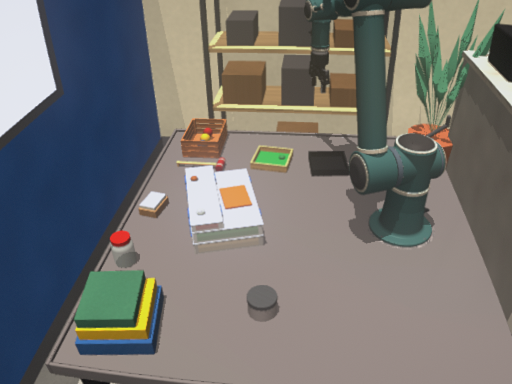

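The plate (orange, top view px 255,174) lies on the ledge. The tray with the green floor is at px (381,207), on the right (world -y). The black look-alike tray is at (377,281), and the tin is on the left at (122,218). I'll measure next.

```bash
cat > h.py <<'E'
import cv2,numpy as np
from bench import ctrl
def ray(n,px):
    m=ctrl.camera_model(n);K=m["intrinsics"];T=m["world_from_camera"]
    u=cv2.undistortPoints(np.array(px,float).reshape(-1,1,2),K,np.array([m["k1"],0,0,0.])).reshape(-1,2)
    d=np.c_[u[:,0],-u[:,1],-np.ones(len(u))]@T[:3,:3].T
    return T[:3,3],d
def onz(n,px,z):
    o,d=ray(n,px); return o+d*((z-o[2])/d[:,2])[:,None]
def comp(m):
    k,l,s,c=cv2.connectedComponentsWithStats(m.astype(np.uint8)); i=1+np.argmax(s[1:,4]); return (l==i).astype(np.uint8)
def rect(n,m,z):
    c=max(cv2.findContours(m,cv2.RETR_EXTERNAL,cv2.CHAIN_APPROX_NONE)[0],key=cv2.contourArea).reshape(-1,2)
    p=onz(n,c,z)[:,:2]
    return cv2.minAreaRect((p*1000).astype(np.float32))
def plate(n):
    im=ctrl.capture(n).astype(int);r,g,b=im[...,0],im[...,1],im[...,2]
    hsv=cv2.cvtColor(im.astype(np.uint8),cv2.COLOR_RGB2HSV)
    m=(hsv[...,0]<24)&(hsv[...,0]>5)&(hsv[...,1]>180)&(hsv[...,2]>120)
    roi=np.zeros(m.shape,bool)
    if n=="top": roi[130:240,190:345]=1
    else: roi[170:230,205:275]=1
    m=comp(m&roi); return im.astype(np.uint8),m
E
python3 - <<'E'
from h import *
for n in("top","side"):
    im,m=plate(n); print(n,m.sum(),rect(n,m,.096))
    hsv=cv2.cvtColor(im,cv2.COLOR_RGB2HSV)
    if n=="top":
        w=comp((hsv[...,1]<60)&(hsv[...,2]>130)&(np.arange(512)[None]<330)&(np.arange(512)[None]>180)&(np.arange(384)[:,None]>100)&(np.arange(384)[:,None]<215))
        w[130:]|=m[130:]
        cv2.imwrite("pics/w.png",cv2.resize(w[95:220,180:330]*255,None,fx=4,fy=4))
        cr=cv2.resize(im[95:220,180:330],None,fx=5,fy=5,interpolation=cv2.INTER_CUBIC)
        cv2.imwrite("pics/crop.png",cr[:,:,::-1])
    else:
        cr=cv2.resize(im[155:255,165:285],None,fx=6,fy=6,interpolation=cv2.INTER_CUBIC)
        cv2.imwrite("pics/crops.png",cr[:,:,::-1])
E
```

```text
top 275 ((581.4448852539062, -0.09508514404296875), (51.289546966552734, 104.49044036865234), 18.95513916015625)Traceback (most recent call last):
  File "<stdin>", line 3, in <module>
  File "h.py", line 23, in plate
    m=comp(m&roi); return im.astype(np.uint8),m
  File "h.py", line 11, in comp
    k,l,s,c=cv2.connectedComponentsWithStats(m.astype(np.uint8)); i=1+np.argmax(s[1:,4]); return (l==i).astype(np.uint8)
                                                                      ~~~~~~~~~^^^^^^^^^
    return _wrapfunc(a, 'argmax', axis=axis, out=out, **kwds)
    return bound(*args, **kwds)
ValueError: attempt to get argmax of an empty sequence
```

View pics/crop.png

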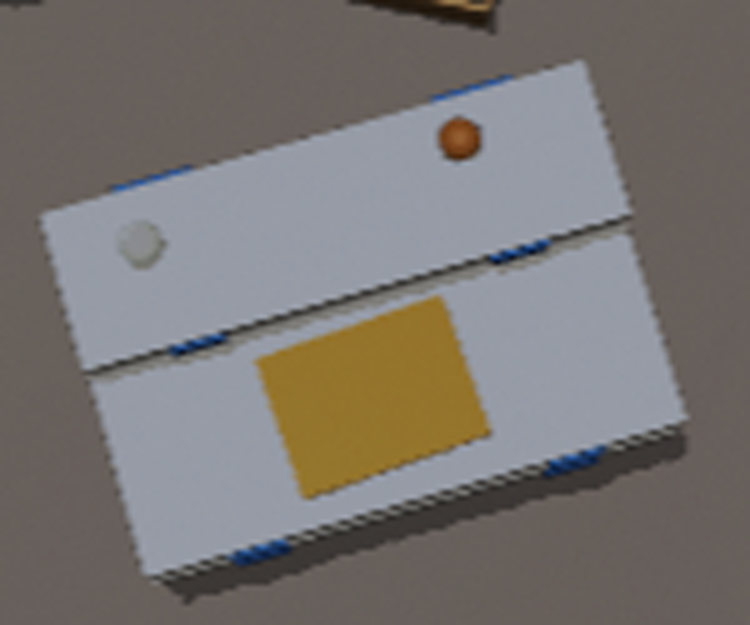

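The crop shows the orange plate clearly, with corners near crop px (257,358), (442,296), (491,434) and (305,498). There's no orange look-alike nearby except the amber gem on the top organizer. I'll work out the geometry from the corners.

```bash
sed -i 's/(hsv\[...,0\]<24)&(hsv\[...,0\]>5)&(hsv\[...,1\]>180)&(hsv\[...,2\]>120)/(hsv[...,0]<28)\&(hsv[...,0]>3)\&(hsv[...,1]>130)\&(hsv[...,2]>90)/' h.py
sed -i 's/roi\[130:240,190:345\]/roi[148:240,190:345]/' h.py
python3 - <<'E'
from h import *
for n in("top","side"):
    im,m=plate(n); print(n,m.sum(),rect(n,m,.096))
    if n=="side":
        cr=cv2.resize(im[155:255,165:285],None,fx=6,fy=6,interpolation=cv2.INTER_CUBIC)
        cv2.imwrite("pics/crops.png",cr[:,:,::-1])
f=lambda a:(np.array(a,float)+.5)/5+[180,95]-.5
P=onz("top",f([(257,358),(442,296),(491,434),(305,498)]),.096); print(P)
F=onz("top",f([(147,575),(687,420)]),.09);B=onz("top",f([(40,213),(585,62),(632,213),(85,372)]),.12)
print(F,B,[np.linalg.norm(v) for v in(F[1]-F[0],B[1]-B[0],B[2]-B[3],B[1]-B[2],P[1]-P[0],P[2]-P[1])])
for v in (F[1]-F[0],B[1]-B[0],B[2]-B[3],P[1]-P[0],P[2]-P[3]): print(np.arctan2(v[0],-v[1]))
E
```

```text
top 1126 ((562.2083740234375, -1.35693359375), (88.16183471679688, 117.53868103027344), 19.797868728637695)
side 501 ((561.611328125, -0.840911865234375), (85.25566101074219, 116.85286712646484), 19.923389434814453)
[[ 0.5853304   0.06875352  0.096     ]
 [ 0.6238203  -0.0427303   0.096     ]
 [ 0.53951567 -0.07222908  0.096     ]
 [ 0.50045681  0.03905263  0.096     ]]
[[ 0.45448272  0.1333795   0.09      ]
 [ 0.54936703 -0.19086538  0.09      ]] [[ 0.66833076  0.19766614  0.12      ]
 [ 0.76273772 -0.12832113  0.12      ]
 [ 0.66962289 -0.15568416  0.12      ]
 [ 0.57216622  0.16867405  0.12      ]] [np.float64(0.3378428241016568), np.float64(0.3393823371674492), np.float64(0.3386828230664072), np.float64(0.09705208709492531), np.float64(0.11794114980428116), np.float64(0.08931656489027943)]
0.2846831833636692
0.2818913839577521
0.29187876205144897
0.3324378179793953
0.33755724869805814
```

View pics/crops.png

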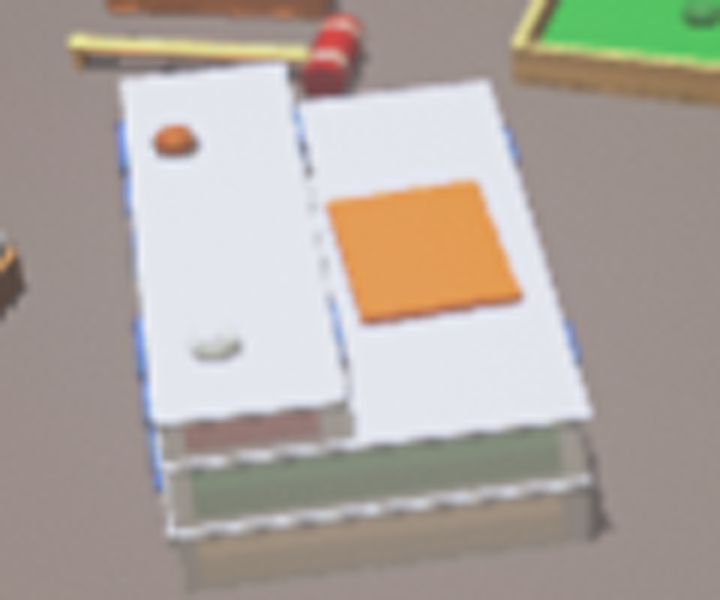

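Geometry:
- **Stack:** origin about (0.621, 0.0065), yaw about 0.286. The ledge front, wall line and back line all agree within 2 mm.
- **Plate:** in the stack frame at about (-0.059, +0.009), rotated +0.05. It measures 88 x 118 mm against the given 90 x 120.

The plate has to go about 0.159 m towards stack -y. I'll push with half-open fingers on its left edge, with tool z along the push direction.

```bash
cat >> h.py <<'E'
from scipy.spatial.transform import Rotation as Ro
O=np.array([.621,.0065]);PSI=.286
ex=np.array([np.cos(PSI),np.sin(PSI)]);ey=np.array([-ex[1],ex[0]])
RG=np.array([[0,ex[0],-ey[0]],[0,ex[1],-ey[1]],[-1,0,0]])
def w(x,y,z): return np.r_[O+x*ex+y*ey,z]
def st():
    s=ctrl.sense();p=s["tcp_pos"];d=p[:2]-O
    print("t",s["time_s"],"stack xy",np.round([d@ex,d@ey],4),"z",round(p[2],4),"F",np.round(s["ft_force"],2),"w",round(s["gripper_width"],3),"err rotv tool",np.round(Ro.from_matrix(s["tool_rot"].T@RG).as_rotvec(),3)); return s
def plan(goal,n):
    s=st();R0=s["tool_rot"];p=s["tcp_pos"];rv=Ro.from_matrix(R0.T@RG).as_rotvec();m=max(1,int(np.ceil(np.linalg.norm(rv)/.145)))
    R=R0.copy();q=p.copy()
    for i in range(n):
        d=(goal-q)/(n-i); a=np.round(R.T@d/.15,2); t=np.round(rv/m/.5,2) if i<m else np.zeros(3)
        q=q+R@a*.15; R=R@Ro.from_rotvec(t*.5).as_matrix()
        print([float(x) for x in a]+[float(x) for x in t])
E
python3 -c "
from h import *
g=w(-.059,.115,.2);print(g);plan(g,17)"
```

```text
[0.53195313 0.1001838  0.2       ]
t 0.3 stack xy [-0.4889 -0.497 ] z 0.2284 F [ 0.52  0.17 -0.64] w 1.002 err rotv tool [-1.409e+00 -1.000e-03  1.000e-03]
[0.01, -0.21, -0.21, -0.28, -0.0, 0.0]
[0.01, -0.18, -0.23, -0.28, -0.0, 0.0]
[0.01, -0.14, -0.25, -0.28, -0.0, 0.0]
[0.01, -0.11, -0.27, -0.28, -0.0, 0.0]
[0.01, -0.07, -0.29, -0.28, -0.0, 0.0]
[0.01, -0.03, -0.29, -0.28, -0.0, 0.0]
[0.01, 0.01, -0.29, -0.28, -0.0, 0.0]
[0.01, 0.05, -0.29, -0.28, -0.0, 0.0]
[0.01, 0.09, -0.28, -0.28, -0.0, 0.0]
[0.01, 0.13, -0.26, -0.28, -0.0, 0.0]
[0.01, 0.17, -0.24, 0.0, 0.0, 0.0]
[0.01, 0.17, -0.24, 0.0, 0.0, 0.0]
[0.01, 0.17, -0.24, 0.0, 0.0, 0.0]
[0.02, 0.17, -0.24, 0.0, 0.0, 0.0]
[0.01, 0.17, -0.24, 0.0, 0.0, 0.0]
[0.02, 0.16, -0.24, 0.0, 0.0, 0.0]
[0.01, 0.17, -0.25, 0.0, 0.0, 0.0]
```

>>> apply_moves(steps=[[[0.01, -0.21, -0.21, -0.28, 0, 0], [0.01, -0.18, -0.23, -0.28, 0, 0], [0.01, -0.14, -0.25, -0.28, 0, 0], [0.01, -0.11, -0.27, -0.28, 0, 0], [0.01, -0.07, -0.29, -0.28, 0, 0]]], fingers=0.5)

```text
time_s: 0.8
tcp_pos: [0.3629, -0.3987, 0.2214]
tool_rot: [[0.0, 0.914, -0.406], [-0.0, -0.406, -0.914], [-1.0, 0.0, 0.0]]
ft_force: [0.8, -0.4, 1.1]
gripper_width: 0.499
```

>>> apply_moves(steps=[[[0.01, -0.03, -0.29, -0.28, 0, 0], [0.01, 0.01, -0.29, -0.28, 0, 0], [0.01, 0.05, -0.29, -0.28, 0, 0], [0.01, 0.09, -0.28, -0.28, 0, 0], [0.01, 0.13, -0.26, -0.28, 0, 0]]])

```text
time_s: 1.3
tcp_pos: [0.4315, -0.1904, 0.2141]
tool_rot: [[0.001, 0.96, 0.279], [-0.0, 0.279, -0.96], [-1.0, 0.001, 0.0]]
ft_force: [1.9, 0.8, -0.9]
gripper_width: 0.498
```

>>> apply_moves(steps=[[[0.01, 0.17, -0.24, 0, 0, 0], [0.01, 0.17, -0.24, 0, 0, 0], [0.01, 0.17, -0.24, 0, 0, 0], [0.02, 0.17, -0.24, 0, 0, 0], [0, 0, 0, 0, 0, 0]]])

```text
time_s: 1.8
tcp_pos: [0.491, -0.0212, 0.2063]
tool_rot: [[0.001, 0.96, 0.279], [0.002, 0.279, -0.96], [-1.0, 0.001, -0.002]]
ft_force: [-1.0, -0.3, 0.9]
gripper_width: 0.501
```

```bash
python3 -c "
from h import *
plan(w(-.059,.115,.19),4)"
```

```text
t 1.8 stack xy [-0.1325  0.0101] z 0.2063 F [-1.03 -0.28  0.87] w 0.501 err rotv tool [-0.003 -0.002 -0.001]
[0.03, 0.12, -0.18, -0.01, -0.0, -0.0]
[0.03, 0.12, -0.17, 0.0, 0.0, 0.0]
[0.03, 0.13, -0.17, 0.0, 0.0, 0.0]
[0.02, 0.12, -0.18, 0.0, 0.0, 0.0]
```

>>> apply_moves(steps=[[[0.03, 0.12, -0.18, -0.01, 0, 0], [0.03, 0.12, -0.17, 0, 0, 0], [0.03, 0.13, -0.17, 0, 0, 0], [0.02, 0.12, -0.18, 0, 0, 0], [0, 0, 0, 0, 0, 0]]])

```text
time_s: 2.3
tcp_pos: [0.5321, 0.0978, 0.1895]
tool_rot: [[-0.0, 0.96, 0.281], [0.001, 0.281, -0.96], [-1.0, 0.0, -0.001]]
ft_force: [0.2, -1.3, 1.0]
gripper_width: 0.499
```

>>> apply_moves(steps=[[[0.13, 0, 0, 0, 0, 0], [0.13, 0, 0, 0, 0, 0], [0.13, 0, 0, 0, 0, 0], [0.03, 0, 0, 0, 0, 0], [0, 0, 0, 0, 0, 0]]])

```text
time_s: 2.8
tcp_pos: [0.5307, 0.0945, 0.1262]
tool_rot: [[-0.002, 0.961, 0.278], [-0.001, 0.278, -0.961], [-1.0, -0.002, -0.0]]
ft_force: [-0.3, 1.1, 0.2]
gripper_width: 0.495
```

Run:
```python
from h import *
s=st()
for n,(a,b,c,d) in dict(top=(110,225,180,330),side=(150,260,170,300)).items():
    im=ctrl.capture(n); cr=cv2.resize(im[a:b,c:d],None,fx=5,fy=5,interpolation=cv2.INTER_CUBIC); cv2.imwrite(f"pics/{n}1.png",cr[:,:,::-1])
```

```text
t 2.8 stack xy [-0.0618  0.1099] z 0.1262 F [-0.34  1.13  0.21] w 0.495 err rotv tool [-0.005 -0.     0.002]
```

View pics/side1.png

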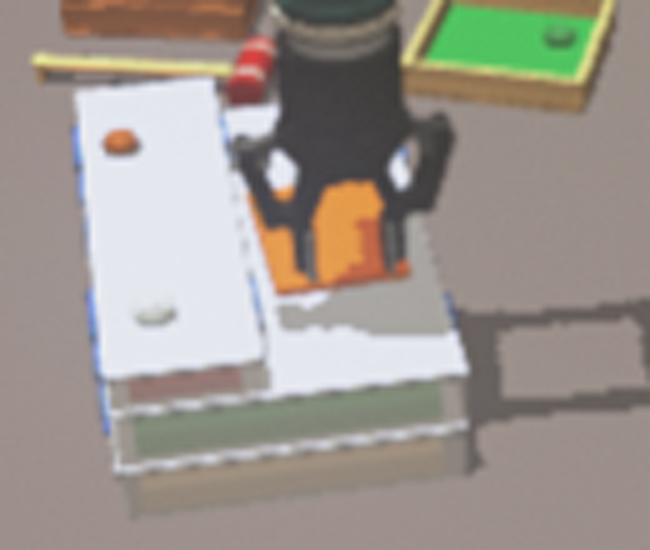

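View pics/top1.png

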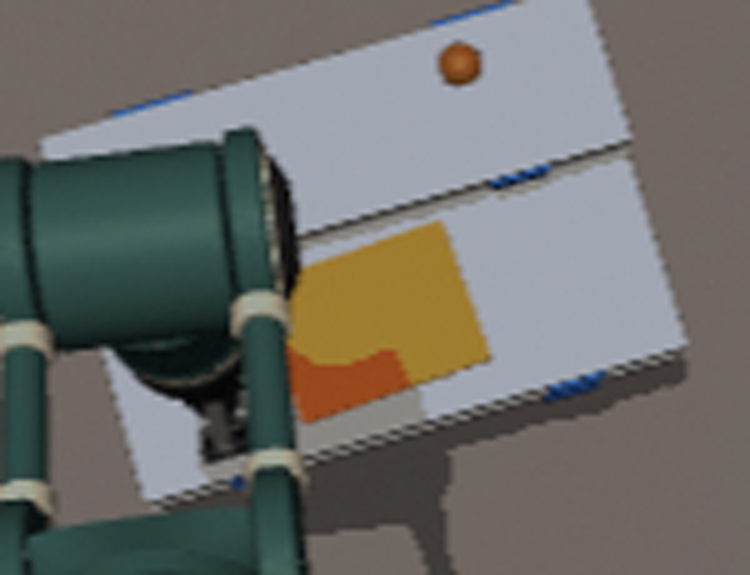

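Run:
```python
from h import *
px=(np.array([(312,281),(397,273),(300,279),(400,272)])+.5)/5+[170,150]-.5
o,d=ray("side",px)
for yf in(.10,.11,.121):
    n=np.r_[ey,0]; t=(yf-(o-np.r_[O,0])@n)/(d@n); p=o+d*t[:,None]-np.r_[O,0]
    print(yf,np.round(np.c_[p[:,:2]@ex,p[:,2]],4))
```

```text
0.1 [[-0.0393  0.1224]
 [-0.0938  0.1206]
 [-0.0318  0.125 ]
 [-0.0958  0.1211]]
0.11 [[-0.0384  0.1296]
 [-0.0924  0.1279]
 [-0.0309  0.1322]
 [-0.0944  0.1284]]
0.121 [[-0.0373  0.1376]
 [-0.0909  0.1358]
 [-0.0299  0.1402]
 [-0.0928  0.1363]]
```

Run:
```python
from h import *
px=(np.array([(205,462),(240,458),(205,430)])+.5)/5+[180,110]-.5
for z in(.10,.13,.16,.19):
    p=onz("top",px,z)[:,:2]-O; print(z,np.round(np.c_[p@ex,p@ey],4))
im=ctrl.capture("side"); cr=cv2.resize(im[170:225,200:270],None,fx=11,fy=10.9,interpolation=cv2.INTER_CUBIC); cv2.imwrite("pics/side2.png",cr[:,:,::-1])
def proj(n,P):
    m=ctrl.camera_model(n);T=np.linalg.inv(m["world_from_camera"]);c=T[:3,:3]@P+T[:3,3];u=np.array([c[0],-c[1]])/-c[2];u=u*(1+m["k1"]*(u@u));K=m["intrinsics"];return K[:2,:2]@u+K[:2,2]
s=st()
for n,sx,sy,k in(("side",170,150,5),("top",180,110,5)):
  for dz in(0,.025): print(n,dz,(proj(n,s["tcp_pos"]-[0,0,dz])-[sx,sy])*k)
```

```text
0.1 [[-0.1128  0.1287]
 [-0.1163  0.1081]
 [-0.0944  0.1236]]
0.13 [[-0.1165  0.1269]
 [-0.1199  0.1067]
 [-0.0985  0.1219]]
0.16 [[-0.1201  0.1251]
 [-0.1235  0.1054]
 [-0.1025  0.1202]]
0.19 [[-0.1238  0.1233]
 [-0.127   0.1041]
 [-0.1066  0.1185]]
t 2.95 stack xy [-0.0599  0.11  ] z 0.1282 F [0.05 0.11 0.2 ] w 0.5 err rotv tool [-0.004  0.    -0.002]
side 0 [344.01150479 276.72311921]
side 0.025 [345.72988573 308.5816618 ]
top 0 [205.13048416 359.80968679]
top 0.025 [208.86179708 365.90001573]
```

View pics/side2.png

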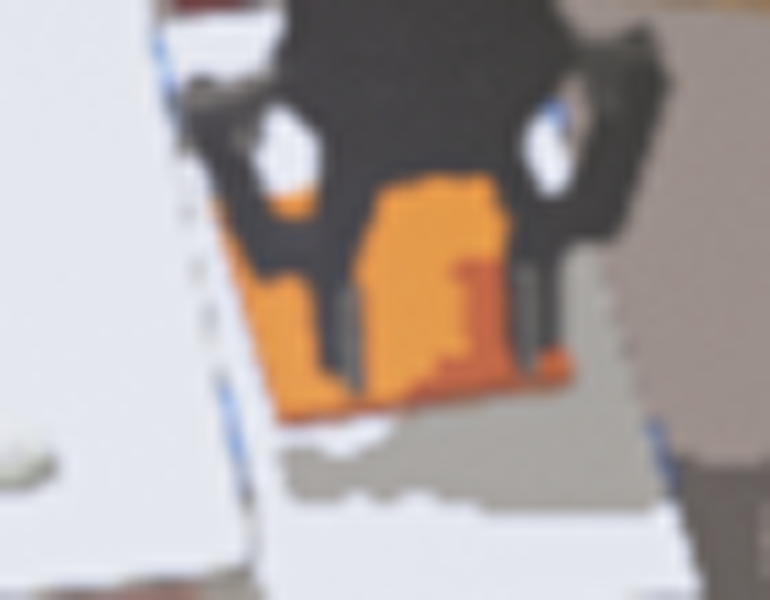

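The side view has the fingertips at crop px (355,390) and (525,375), about 20 mm higher than the TCP reading implies. The pads may stand back while half open. I'll go down slowly, watching the force and the view.

>>> apply_moves(steps=[[[0.03, 0, 0, 0, 0, 0], [0.03, 0, 0, 0, 0, 0], [0, 0, 0, 0, 0, 0]]])

```text
time_s: 3.25
tcp_pos: [0.5311, 0.0955, 0.1173]
tool_rot: [[-0.001, 0.96, 0.278], [-0.0, 0.278, -0.96], [-1.0, -0.001, -0.0]]
ft_force: [0.0, 0.5, 0.3]
gripper_width: 0.503
```

```bash
cat > v.py <<'E'
import sys
from h import *
st();im=ctrl.capture("side"); cr=cv2.resize(im[170:225,200:270],None,fx=11,fy=10.9,interpolation=cv2.INTER_CUBIC); cv2.imwrite(f"pics/{sys.argv[1]}.png",cr[:,:,::-1])
E
python3 v.py s3
```

```text
t 3.25 stack xy [-0.0612  0.1108] z 0.1173 F [0.02 0.54 0.29] w 0.503 err rotv tool [-0.004 -0.     0.001]
```

View pics/s3.png

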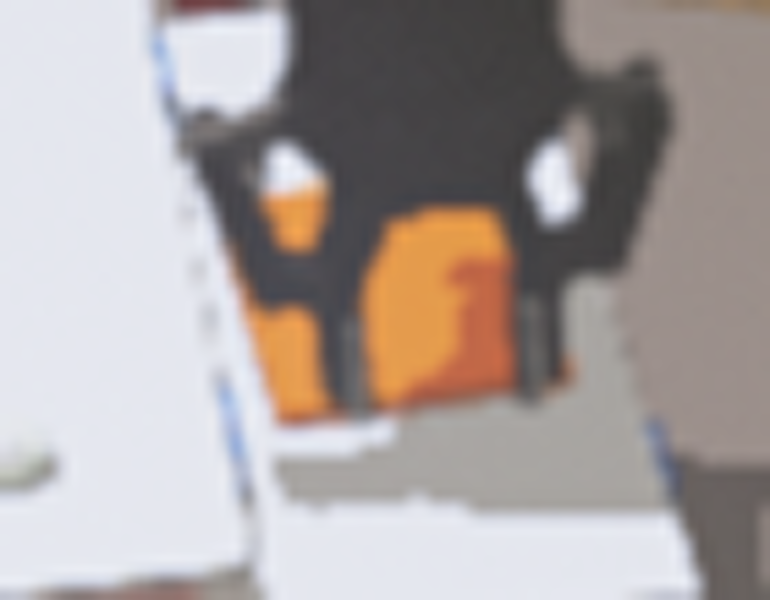

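```bash
cat >> h.py <<'E'
def proj(n,P):
    m=ctrl.camera_model(n);T=np.linalg.inv(m["world_from_camera"]);c=T[:3,:3]@P+T[:3,3];u=np.array([c[0],-c[1]])/-c[2];u=u*(1+m["k1"]*(u@u));K=m["intrinsics"];return K[:2,:2]@u+K[:2,2]
E
python3 - <<'E'
from h import *
for y in(.09,.1,.11,.12):
  for x in(-.035,-.088): print(y,x,[np.round((proj("side",w(x,y,z))-[200,170])*11) for z in(.09,.10,.11,.12)])
E
```

```text
0.09 -0.035 [array([339., 465.]), array([337., 438.]), array([335., 410.]), array([333., 382.])]
0.09 -0.088 [array([517., 444.]), array([516., 416.]), array([515., 389.]), array([514., 361.])]
0.1 -0.035 [array([343., 485.]), array([341., 458.]), array([340., 430.]), array([338., 402.])]
0.1 -0.088 [array([523., 463.]), array([521., 436.]), array([520., 408.]), array([519., 380.])]
0.11 -0.035 [array([348., 506.]), array([346., 478.]), array([344., 450.]), array([342., 422.])]
0.11 -0.088 [array([528., 484.]), array([527., 456.]), array([526., 428.]), array([525., 400.])]
0.12 -0.035 [array([352., 526.]), array([350., 499.]), array([349., 471.]), array([347., 443.])]
0.12 -0.088 [array([534., 504.]), array([532., 476.]), array([531., 448.]), array([530., 420.])]
```

>>> apply_moves(steps=[[[0.03, 0, 0, 0, 0, 0], [0.03, 0, 0, 0, 0, 0], [0, 0, 0, 0, 0, 0]]])

```text
time_s: 3.6
tcp_pos: [0.5308, 0.0955, 0.1079]
tool_rot: [[-0.002, 0.96, 0.278], [-0.0, 0.278, -0.96], [-1.0, -0.002, -0.0]]
ft_force: [-0.1, -0.2, -0.6]
gripper_width: 0.498
```

```bash
python3 v.py s4
```

```text
t 3.6 stack xy [-0.0614  0.1108] z 0.1079 F [-0.06 -0.23 -0.56] w 0.498 err rotv tool [-0.004 -0.     0.002]
```

View pics/s4.png

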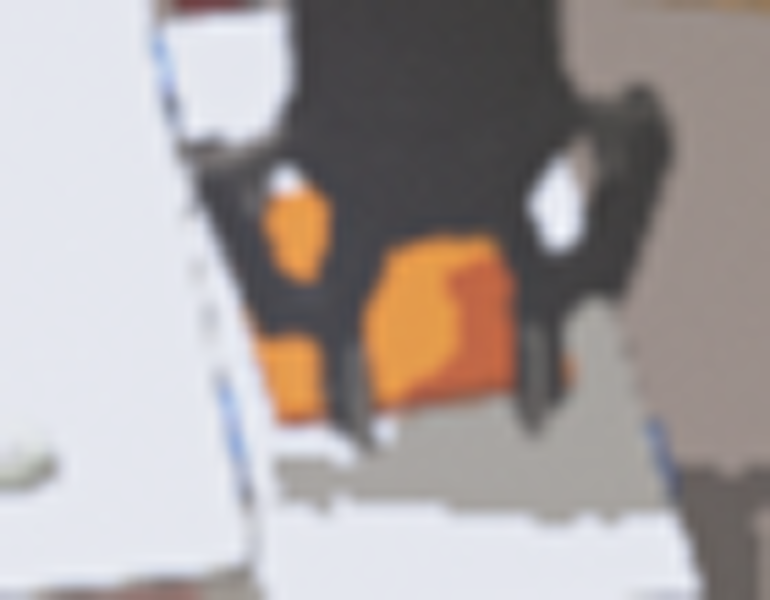

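>>> apply_moves(steps=[[[0.03, 0, 0, 0, 0, 0], [0.02, 0, 0, 0, 0, 0], [0, 0, 0, 0, 0, 0]]])

```text
time_s: 3.95
tcp_pos: [0.5311, 0.0955, 0.1007]
tool_rot: [[-0.001, 0.96, 0.278], [-0.0, 0.278, -0.96], [-1.0, -0.001, -0.0]]
ft_force: [-0.4, 0.1, 0.6]
gripper_width: 0.497
```

```bash
python3 v.py s5
```

```text
t 3.95 stack xy [-0.0612  0.1107] z 0.1007 F [-0.43  0.13  0.6 ] w 0.497 err rotv tool [-0.004 -0.     0.001]
```

View pics/s5.png

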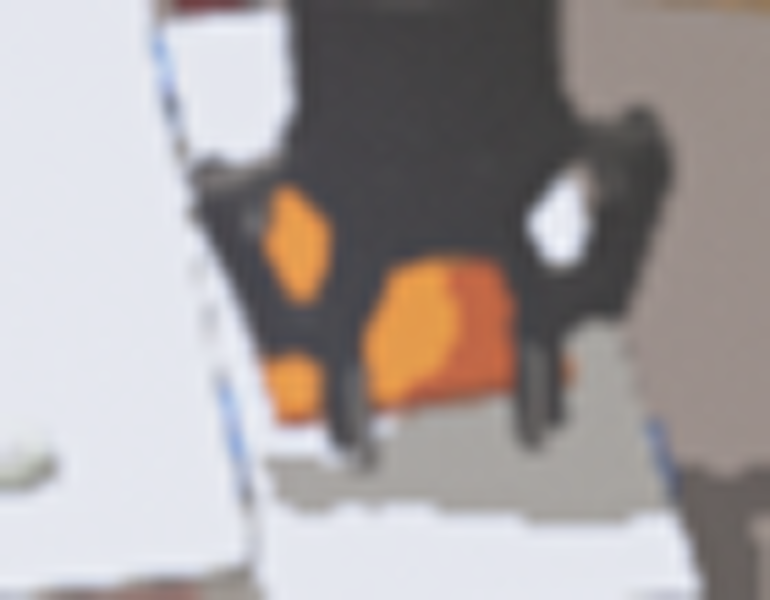

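>>> apply_moves(steps=[[[0.02, 0, 0, 0, 0, 0], [0, 0, 0, 0, 0, 0]]])

```text
time_s: 4.2
tcp_pos: [0.5313, 0.0955, 0.098]
tool_rot: [[-0.0, 0.961, 0.278], [-0.0, 0.278, -0.961], [-1.0, -0.0, -0.0]]
ft_force: [0.1, -0.3, 0.6]
gripper_width: 0.502
```

>>> apply_moves(steps=[[[0.01, 0, 0, 0, 0, 0], [0, 0, 0, 0, 0, 0]]])

```text
time_s: 4.4
tcp_pos: [0.5314, 0.0955, 0.0967]
tool_rot: [[-0.0, 0.961, 0.278], [-0.0, 0.278, -0.961], [-1.0, -0.0, -0.0]]
ft_force: [-0.4, -0.3, 0.5]
gripper_width: 0.502
```

>>> apply_moves(steps=[[[0.01, 0, 0, 0, 0, 0], [0, 0, 0, 0, 0, 0]]])

```text
time_s: 4.6
tcp_pos: [0.5314, 0.0955, 0.0952]
tool_rot: [[-0.0, 0.961, 0.278], [-0.0, 0.278, -0.961], [-1.0, -0.0, -0.0]]
ft_force: [-0.2, -0.2, -0.5]
gripper_width: 0.505
```

```bash
python3 v.py s6
```

```text
t 4.6 stack xy [-0.0608  0.1107] z 0.0952 F [-0.16 -0.18 -0.47] w 0.505 err rotv tool [-0.004 -0.     0.   ]
```

View pics/s6.png

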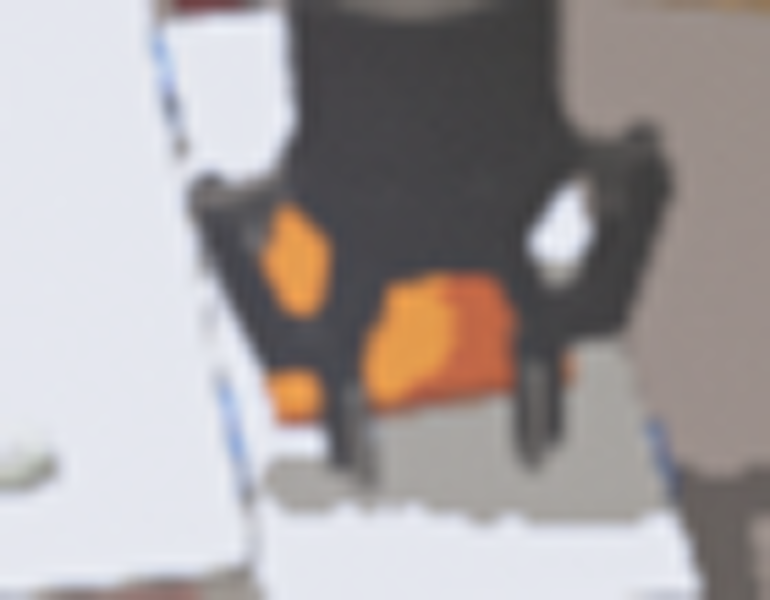

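>>> apply_moves(steps=[[[0.01, 0, 0, 0, 0, 0], [0, 0, 0, 0, 0, 0]]])

```text
time_s: 4.85
tcp_pos: [0.5314, 0.0955, 0.0937]
tool_rot: [[-0.0, 0.96, 0.278], [-0.0, 0.278, -0.96], [-1.0, -0.0, -0.0]]
ft_force: [0.1, 0.3, -0.5]
gripper_width: 0.498
```

>>> apply_moves(steps=[[[0.01, 0, 0, 0, 0, 0], [0, 0, 0, 0, 0, 0]]])

```text
time_s: 5.05
tcp_pos: [0.5314, 0.0955, 0.0921]
tool_rot: [[-0.0, 0.961, 0.278], [-0.0, 0.278, -0.961], [-1.0, -0.0, -0.0]]
ft_force: [0.7, -0.0, -0.5]
gripper_width: 0.503
```

```bash
python3 v.py s7
```

```text
t 5.05 stack xy [-0.0609  0.1107] z 0.0921 F [ 0.65 -0.   -0.47] w 0.503 err rotv tool [-0.004 -0.     0.   ]
```

View pics/s7.png

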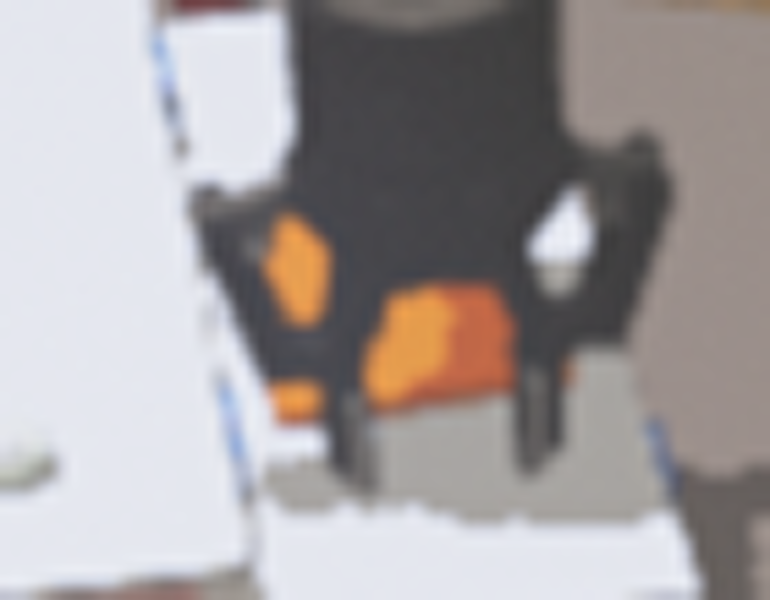

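>>> apply_moves(steps=[[[0.01, 0, 0, 0, 0, 0], [0, 0, 0, 0, 0, 0]]])

```text
time_s: 5.3
tcp_pos: [0.5314, 0.0955, 0.0907]
tool_rot: [[-0.0, 0.961, 0.278], [-0.0, 0.278, -0.961], [-1.0, -0.0, -0.0]]
ft_force: [-0.1, 0.0, 0.3]
gripper_width: 0.5
```

>>> apply_moves(steps=[[[0.01, 0, 0, 0, 0, 0], [0, 0, 0, 0, 0, 0]]])

```text
time_s: 5.5
tcp_pos: [0.5314, 0.0955, 0.0891]
tool_rot: [[-0.0, 0.961, 0.278], [-0.0, 0.278, -0.961], [-1.0, -0.0, -0.0]]
ft_force: [-0.5, 0.3, -0.5]
gripper_width: 0.499
```

```bash
python3 v.py s8
```

```text
t 5.5 stack xy [-0.0609  0.1107] z 0.0891 F [-0.49  0.3  -0.51] w 0.499 err rotv tool [-0.004 -0.     0.   ]
```

View pics/s8.png

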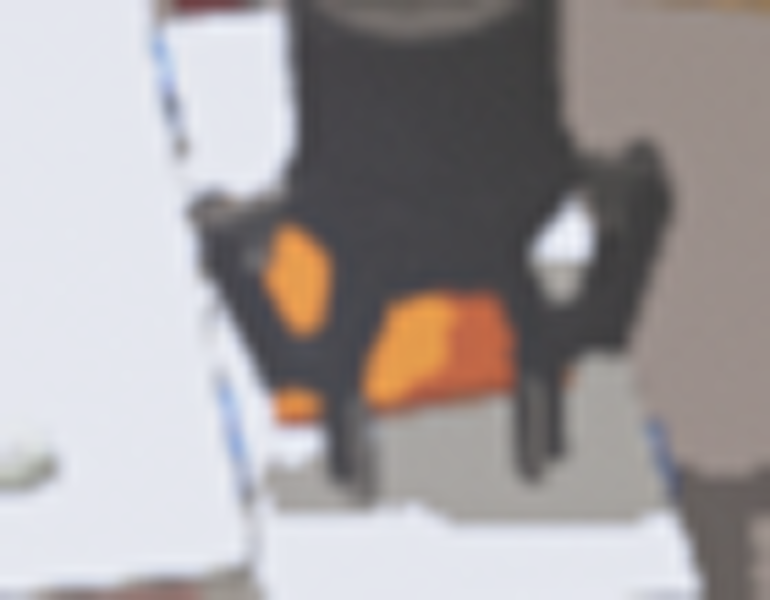

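Run:
```python
from h import *
px=(np.array([(195,205),(205,250),(262,350),(650,200)])+.5)/11+[200,170]-.5
o,d=ray("side",px)
for yf in(.10,.11,.121):
    n=np.r_[ey,0]; t=(yf-(o-np.r_[O,0])@n)/(d@n); p=o+d*t[:,None]-np.r_[O,0]
    print(yf,np.round(np.c_[p[:,:2]@ex,p[:,2]],4).tolist())
```

```text
0.1 [[0.0025, 0.1952], [0.0008, 0.1798], [-0.0131, 0.1434], [-0.1261, 0.1792]]
0.11 [[0.0031, 0.2018], [0.0014, 0.1865], [-0.0123, 0.1504], [-0.1245, 0.1859]]
0.121 [[0.0037, 0.2091], [0.002, 0.194], [-0.0116, 0.1582], [-0.1226, 0.1934]]
```

>>> apply_moves(steps=[[[0.01, 0, 0, 0, 0, 0], [0, 0, 0, 0, 0, 0]]])

```text
time_s: 5.75
tcp_pos: [0.5314, 0.0955, 0.0877]
tool_rot: [[-0.0, 0.961, 0.278], [-0.0, 0.278, -0.961], [-1.0, -0.0, -0.0]]
ft_force: [-0.4, 0.2, -0.7]
gripper_width: 0.495
```

>>> apply_moves(steps=[[[0.01, 0, 0, 0, 0, 0], [0, 0, 0, 0, 0, 0]]])

```text
time_s: 5.95
tcp_pos: [0.5314, 0.0955, 0.0862]
tool_rot: [[-0.0, 0.96, 0.278], [-0.0, 0.278, -0.96], [-1.0, -0.0, -0.0]]
ft_force: [0.5, 0.2, -0.4]
gripper_width: 0.504
```

```bash
python3 v.py s9
```

```text
t 5.95 stack xy [-0.0608  0.1107] z 0.0862 F [ 0.48  0.16 -0.4 ] w 0.504 err rotv tool [-0.004 -0.     0.   ]
```

View pics/s9.png

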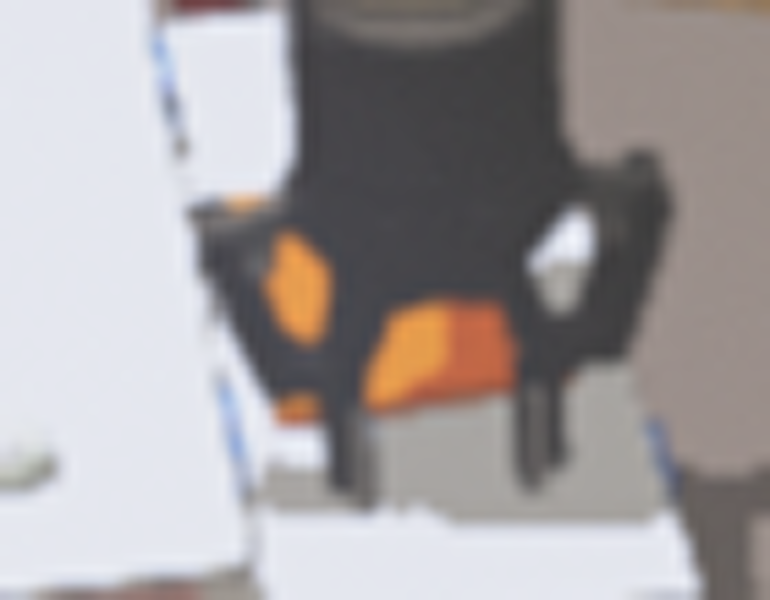

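>>> apply_moves(steps=[[[0.01, 0, 0, 0, 0, 0], [0, 0, 0, 0, 0, 0]]])

```text
time_s: 6.2
tcp_pos: [0.5317, 0.0956, 0.0858]
tool_rot: [[0.0, 0.96, 0.278], [0.0, 0.278, -0.96], [-1.0, 0.0, 0.0]]
ft_force: [-1.6, -0.8, 5.2]
gripper_width: 0.499
```

>>> apply_moves(steps=[[[0.01, 0, 0, 0, 0, 0], [0, 0, 0, 0, 0, 0]]])

```text
time_s: 6.4
tcp_pos: [0.5318, 0.0956, 0.0857]
tool_rot: [[-0.0, 0.961, 0.278], [-0.0, 0.278, -0.961], [-1.0, -0.0, 0.0]]
ft_force: [-6.8, -0.2, 12.7]
gripper_width: 0.5
```

```bash
python3 v.py s10
```

```text
t 6.4 stack xy [-0.0605  0.1106] z 0.0857 F [-6.79 -0.22 12.68] w 0.5 err rotv tool [-0.004  0.     0.   ]
```

View pics/s10.png

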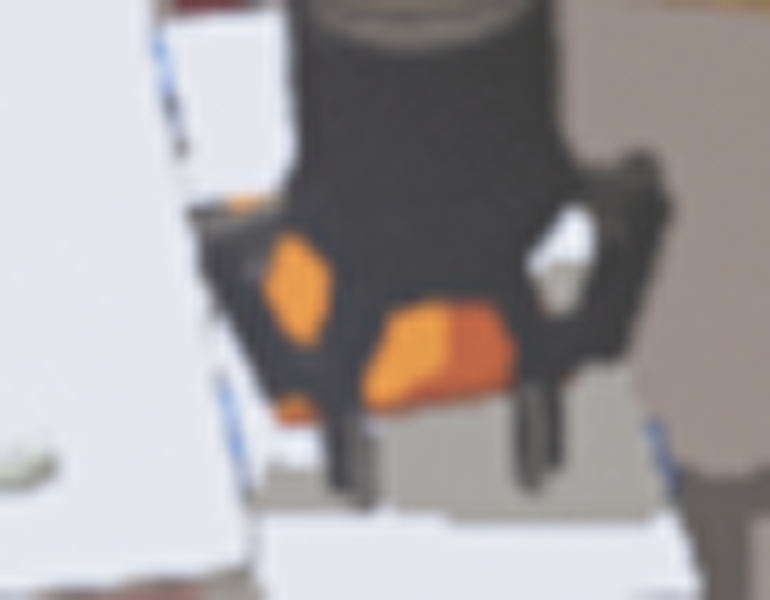

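Contact with the ledge came at TCP z of about 0.0858, so the tips are at the ledge there. I'll raise about 2 mm clear and start pushing along tool z.

>>> apply_moves(steps=[[[-0.03, 0, 0, 0, 0, 0], [0, 0, 0.03, 0, 0, 0], [0, 0, 0.05, 0, 0, 0], [0, 0, 0.05, 0, 0, 0], [0, 0, 0, 0, 0, 0]]])

```text
time_s: 6.95
tcp_pos: [0.5371, 0.0756, 0.0875]
tool_rot: [[-0.0, 0.961, 0.277], [-0.0, 0.277, -0.961], [-1.0, -0.001, 0.0]]
ft_force: [-0.6, 0.0, -0.4]
gripper_width: 0.502
```

```bash
python3 v.py s11
```

```text
t 6.95 stack xy [-0.061  0.09 ] z 0.0875 F [-0.57  0.04 -0.44] w 0.502 err rotv tool [-0.005  0.     0.001]
```

View pics/s11.png

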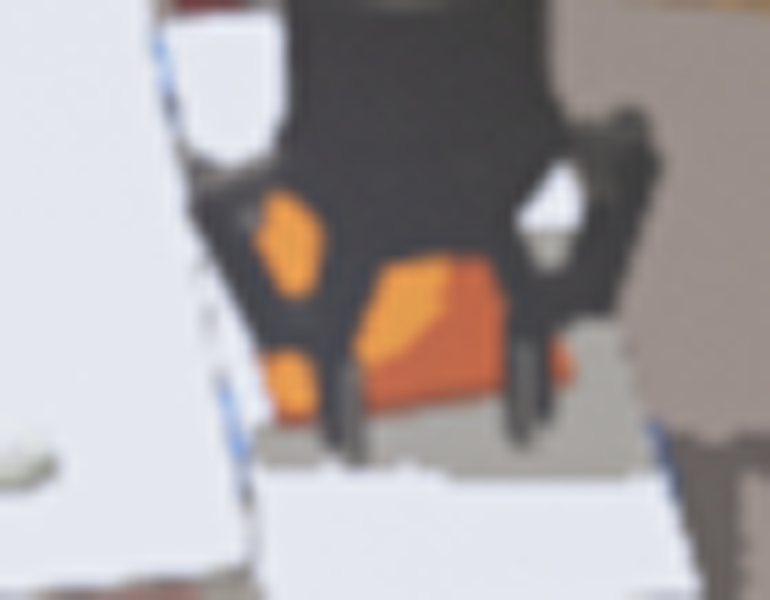

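The fingers now stand just behind the plate's left edge and are centred on it. I'll push gently to make contact.

>>> apply_moves(steps=[[[0, 0, 0.05, 0, 0, 0], [0, 0, 0.05, 0, 0, 0], [0, 0, 0.05, 0, 0, 0], [0, 0, 0.05, 0, 0, 0], [0, 0, 0, 0, 0, 0]]])

```text
time_s: 7.5
tcp_pos: [0.5457, 0.0469, 0.088]
tool_rot: [[0.0, 0.961, 0.277], [-0.0, 0.277, -0.961], [-1.0, 0.0, 0.0]]
ft_force: [0.4, 0.5, 0.1]
gripper_width: 0.503
```

```bash
python3 v.py s12
```

```text
t 7.5 stack xy [-0.0608  0.06  ] z 0.088 F [0.39 0.45 0.11] w 0.503 err rotv tool [-0.005  0.    -0.   ]
```

View pics/s12.png

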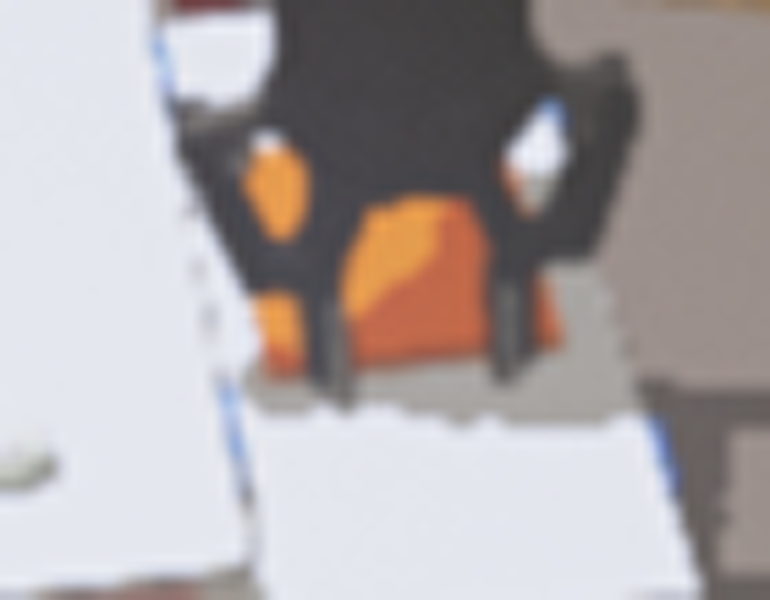

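The plate is sliding with the fingers: its edge moved from px row 420 to 375, still flat and square to the fingers. I'll carry on.

>>> apply_moves(steps=[[[0, 0, 0.06, 0, 0, 0], [0, 0, 0.06, 0, 0, 0], [0, 0, 0.06, 0, 0, 0], [0, 0, 0.06, 0, 0, 0], [0, 0, 0.06, 0, 0, 0]]])

```text
time_s: 8.05
tcp_pos: [0.5581, 0.0039, 0.0879]
tool_rot: [[0.0, 0.961, 0.278], [-0.0, 0.278, -0.961], [-1.0, 0.0, 0.0]]
ft_force: [0.4, -0.1, 0.0]
gripper_width: 0.5
```

>>> apply_moves(steps=[[[0, 0, 0.06, 0, 0, 0], [0, 0, 0.06, 0, 0, 0], [0, 0, 0.06, 0, 0, 0], [0, 0, 0.04, 0, 0, 0], [0, 0, 0, 0, 0, 0]]])

```text
time_s: 8.55
tcp_pos: [0.5674, -0.0279, 0.0879]
tool_rot: [[0.0, 0.961, 0.277], [-0.0, 0.277, -0.961], [-1.0, 0.0, 0.0]]
ft_force: [-1.2, -0.7, 0.0]
gripper_width: 0.497
```

```bash
cat > v2.py <<'E'
import sys
from h import *
st()
for n,(a,b,c,d) in dict(top=(110,225,180,330),side=(140,250,170,300)).items():
    im=ctrl.capture(n); cr=cv2.resize(im[a:b,c:d],None,fx=5,fy=5,interpolation=cv2.INTER_CUBIC); cv2.imwrite(f"pics/{n}{sys.argv[1]}.png",cr[:,:,::-1])
E
python3 v2.py a
```

```text
t 8.55 stack xy [-0.0611 -0.0178] z 0.0879 F [-1.17 -0.7   0.04] w 0.497 err rotv tool [-0.005  0.    -0.   ]
```

View pics/topa.png

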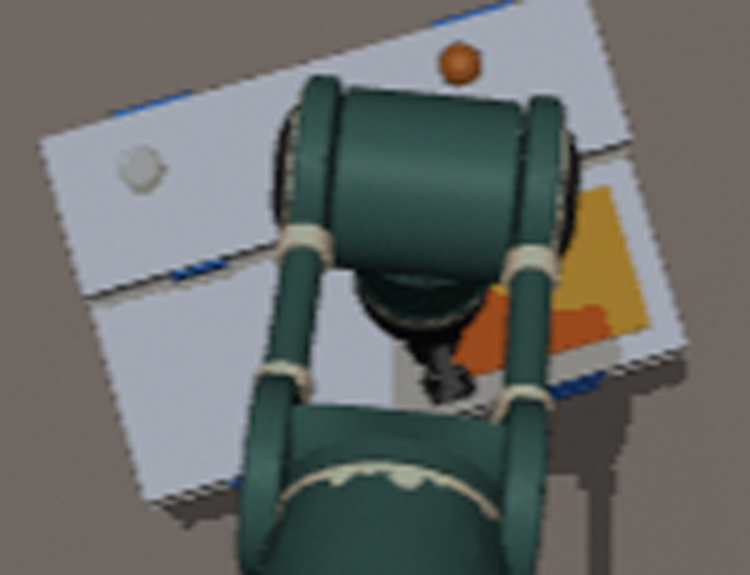

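View pics/sidea.png

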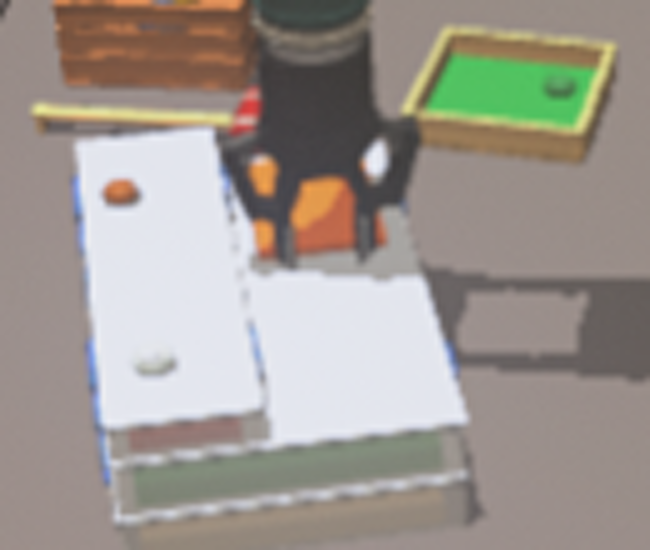

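Run:
```python
from h import *
f=lambda a,o:(np.array(a,float)+.5)/5+o-.5
def s(p): d=p[:,:2]-O; return np.round(np.c_[d@ex,d@ey],4).tolist()
print(s(onz("top",f([(610,187),(651,327)],[180,110]),.096)), s(onz("top",f([(687,345),(147,500)],[180,110]),.09)))
print(s(onz("side",f([(258,252),(387,241)],[170,140]),.096)))
```

```text
[[-0.0194, -0.1518], [-0.1086, -0.1505]] [[-0.1244, -0.1691], [-0.124, 0.1687]]
[[-0.0184, -0.036], [-0.1075, -0.0311]]
```

Leading edge is at stack y of about -0.151 from the top view, and trailing edge about -0.033 from the side view, so the centre is about -0.092. It needs about 57 mm more.

>>> apply_moves(steps=[[[0, 0, 0.06, 0, 0, 0], [0, 0, 0.06, 0, 0, 0], [0, 0, 0.06, 0, 0, 0], [0, 0, 0.06, 0, 0, 0], [0, 0, 0.05, 0, 0, 0]]])

```text
time_s: 9.15
tcp_pos: [0.5794, -0.0697, 0.0879]
tool_rot: [[0.0, 0.961, 0.278], [-0.0, 0.278, -0.961], [-1.0, 0.0, 0.0]]
ft_force: [0.1, 0.8, 0.1]
gripper_width: 0.502
```

>>> apply_moves(steps=[[[0, 0, 0.04, 0, 0, 0], [0, 0, 0.03, 0, 0, 0], [0, 0, 0.01, 0, 0, 0], [0, 0, 0, 0, 0, 0]]])

```text
time_s: 9.55
tcp_pos: [0.5826, -0.0805, 0.0879]
tool_rot: [[0.0, 0.961, 0.278], [-0.0, 0.278, -0.961], [-1.0, 0.0, 0.0]]
ft_force: [-0.5, -0.1, -0.3]
gripper_width: 0.502
```

```bash
python3 v2.py b
```

```text
t 9.55 stack xy [-0.0614 -0.0726] z 0.0879 F [-0.53 -0.1  -0.31] w 0.502 err rotv tool [-0.004  0.    -0.   ]
```

View pics/topb.png

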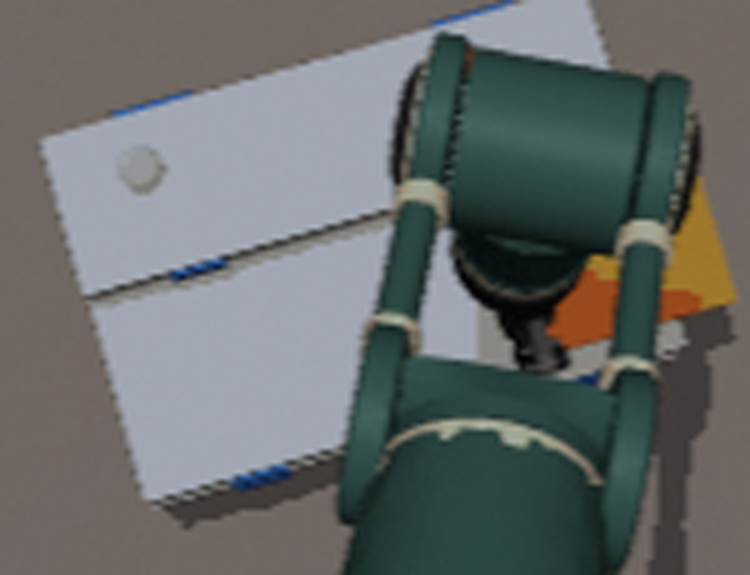

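View pics/sideb.png

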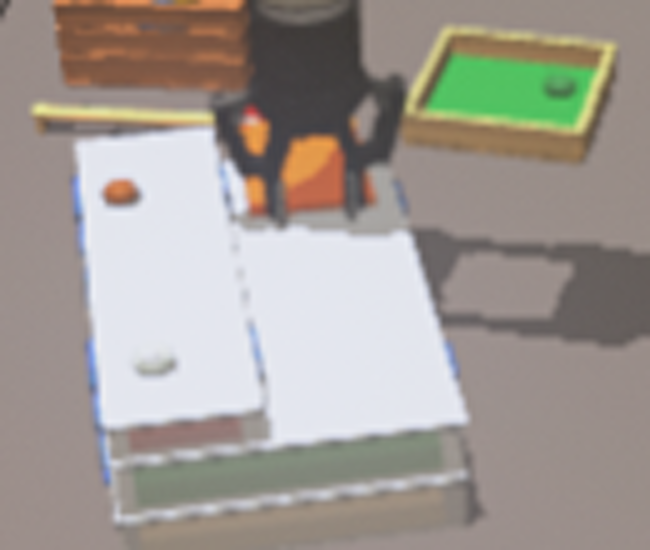

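The front-right corner is at top-crop px (737,300), and the plate is about at its target. I'll back off, lift clear and measure it unobstructed.

>>> apply_moves(steps=[[[0, 0, -0.05, 0, 0, 0], [0, 0, -0.1, 0, 0, 0], [0, 0, -0.1, 0, 0, 0], [-0.1, 0, 0, 0, 0, 0], [-0.2, 0, 0, 0, 0, 0]]])

```text
time_s: 10.15
tcp_pos: [0.5694, -0.0428, 0.1313]
tool_rot: [[-0.006, 0.96, 0.28], [0.0, 0.28, -0.96], [-1.0, -0.006, -0.002]]
ft_force: [0.1, 0.3, -0.9]
gripper_width: 0.498
```

>>> apply_moves(steps=[[[-0.2, -0.1, -0.1, 0, 0, 0], [-0.2, -0.1, -0.2, 0, 0, 0], [0, -0.2, -0.25, 0, 0, 0], [0, -0.2, -0.25, 0, 0, 0], [0, 0, -0.25, 0, 0, 0]]])

```text
time_s: 10.65
tcp_pos: [0.4383, 0.0824, 0.1938]
tool_rot: [[-0.0, 0.961, 0.278], [-0.001, 0.278, -0.961], [-1.0, -0.0, 0.0]]
ft_force: [0.7, 0.4, -0.4]
gripper_width: 0.502
```

>>> apply_moves(steps=[[[0, 0, -0.3, 0, 0, 0], [0, 0, -0.3, 0, 0, 0], [0, 0, -0.3, 0, 0, 0], [0, 0, 0, 0, 0, 0]]])

```text
time_s: 11.05
tcp_pos: [0.4028, 0.2164, 0.1945]
tool_rot: [[0.002, 0.959, 0.285], [0.003, 0.285, -0.959], [-1.0, 0.002, -0.002]]
ft_force: [0.8, -0.1, -0.6]
gripper_width: 0.503
```

```bash
python3 v2.py c
python3 - <<'E'
from h import *
for n in("top","side"):
    im=ctrl.capture(n);cv2.imwrite(f"pics/{n}full.png",im[:,:,::-1])
    hsv=cv2.cvtColor(im,cv2.COLOR_RGB2HSV)
    m=(hsv[...,0]<28)&(hsv[...,0]>3)&(hsv[...,1]>130)&(hsv[...,2]>90)
    roi=np.zeros(m.shape,bool)
    if n=="top": roi[143:200,265:340]=1
    else: roi[155:200,205:260]=1
    m=comp(m&roi); r=rect(n,m,.096); d=np.array(r[0])/1000-O; print(n,m.sum(),r,"stack",d@ex,d@ey)
E
```

```text
t 11.05 stack xy [-0.1502  0.2629] z 0.1945 F [ 0.8  -0.09 -0.65] w 0.503 err rotv tool [ 0.003 -0.002 -0.002]
top 1134 ((602.5482788085938, -151.20672607421875), (89.93215942382812, 118.0072021484375), 15.746663093566895) stack -0.062193956618276175 -0.14609513757869577
side 418 ((604.4021606445312, -153.05801391601562), (90.65727996826172, 122.63319396972656), 15.254204750061035) stack -0.060937659154539185 -0.14839423766729823
```

View pics/topc.png

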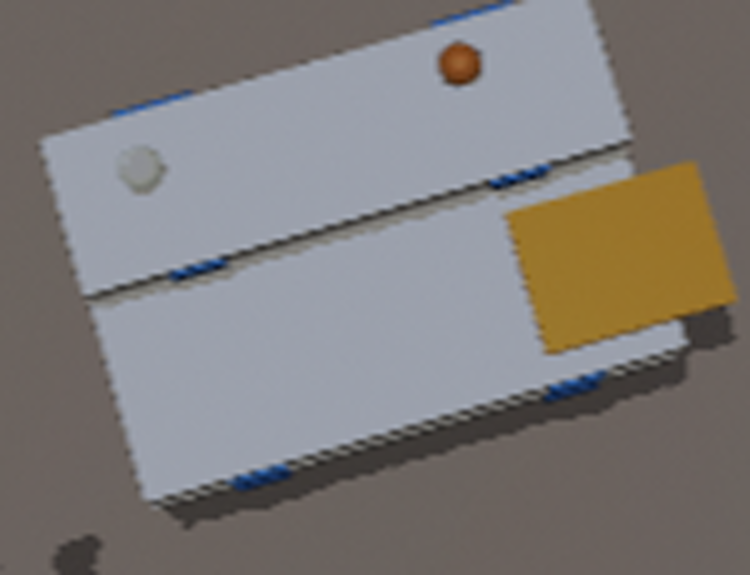

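View pics/sidefull.png

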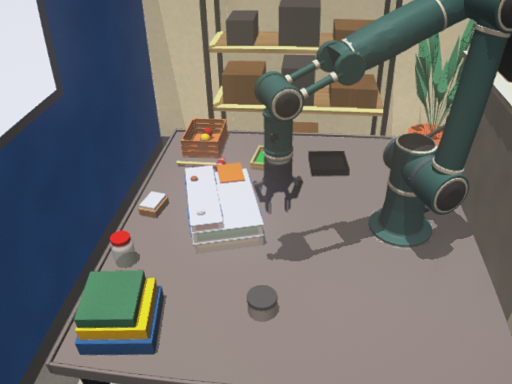

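The plate is flat and straight, with its centre at stack (-0.062, -0.147) in both views. I'll check that nothing else moved, then hand in.

Run:
```python
from h import *
a=cv2.imread("pics/top0.png").astype(int);b=cv2.imread("pics/topfull.png").astype(int)
D=np.abs(a-b).max(2)
for k,(r0,r1,c0,c1) in dict(tray=(180,235,354,410),mallet=(85,152,345,372),amber=(117,129,266,278),clear=(138,150,203,215),tin=(203,235,107,140)).items(): print(k,(D[r0:r1,c0:c1]>30).sum())
s=st(); ctrl.finish_job()
```

```text
tray 0
mallet 0
amber 0
clear 0
tin 481
t 11.25 stack xy [-0.15    0.2575] z 0.1935 F [-0.37 -0.98 -1.46] w 0.497 err rotv tool [-0.004  0.001 -0.001]
the job is handed in; nothing more can be done
```

View pics/topfull.png

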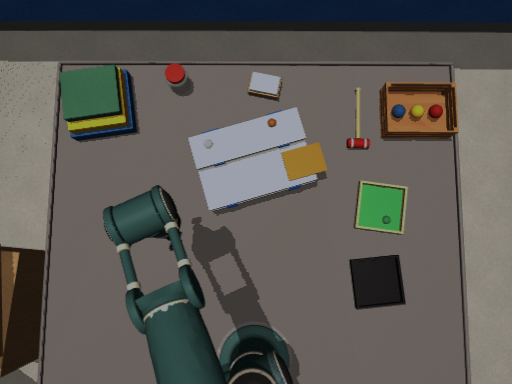

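I pushed the orange plate about 155 mm along the ledge towards the dice tray's side (world -y), using the half-open fingers on its far edge. Then I backed off, lifted clear and handed the job in at about 11 s.

- **Plate position:** the last check put its centre at stack (-0.062, -0.146) from the top view and (-0.061, -0.148) from the side view. That is about 36–38 mm past the end, where 26–54 mm was asked.
- **Plate attitude:** its length is about 0.01–0.02 rad off the ledge's. It looks flat in both views.
- **Other objects:** the tray, mallet, amber and clear gems, and the green gem (in the tray) show no pixel change in the top view.
- **Check that failed:** the tin's top-view comparison showed changed pixels because the arm was over it in that picture. By eye, it is in the same place in the side view before and after, at px (262,303).
- **Disagreement:** with the fingers half open, the fingertips touched the ledge at a TCP reading of about 0.086 m. They were therefore about 4 mm behind the TCP, not 25 mm ahead as stated. I set the finger height from that touch, which pressed the ledge with about 13 N.

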